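Dock the sample jars in the filtration bench rack

TASK

Push the two orange-capped sample jars along the bench into the two empty bays of the rack, one in each, until each rests against the rack's blue back stop. Keep them upright and on the bench all the way - slide them, do not lift them - and leave the jar that is already docked and everything else standing where it is.

Things in the scene. Friction and masses are not known exactly. Their poses are not given: they have to be found in the camera images.
- rack: fixed floorless rack of 3 bays: blue back stop 290 mm long, 45 high; 4 white dividers 12 mm thick, 40 high, reaching 48 mm forward. Bays 78 mm wide, 90 apart, open to top and front; bench is their floor. Origin at bench level, on the stop's front face, mid-length. x points into the stop (way jars are pushed home; within 12 degrees of straight ahead), y along it (bay centres -0.09, 0, 0.09 m), z up
- mark_a: flat orange disc, 50 mm in diameter, printed on the bench in one of the two empty bays of the rack (either bay may belong to either jar); origin at its centre, which is on the bay's centre line, 32 mm in front of the stop: the axis of a jar standing home in this bay
- mark_b: flat orange disc, 50 mm in diameter, printed on the bench in one of the two empty bays of the rack (either bay may belong to either jar); origin at its centre, which is on the bay's centre line, 32 mm in front of the stop: the axis of a jar standing home in this bay (same look as mark_a)
- jar_a: upright round sample jar with a wide orange label and an orange screw cap, 64 mm in diameter to 66 mm above the bench, 88 mm tall over the cap (cap 58 mm in diameter), 0.2 to 0.4 kg, loose on the bench; origin at the centre of its underside, z up its axis. Pushed at a height of 20 to 30 mm it slides (friction 1 to 5 N) without tipping
- jar_b: upright round sample jar with a wide orange label and an orange screw cap, 64 mm in diameter to 66 mm above the bench, 88 mm tall over the cap (cap 58 mm in diameter), 0.2 to 0.4 kg, loose on the bench; origin at the centre of its underside, z up its axis. Pushed at a height of 20 to 30 mm it slides (friction 1 to 5 N) without tipping (same look as jar_a)
- docked: sample jar of the same size with a blue label and a white cap, already standing home in the third bay (any of the three); loose; leave it. Origin at the centre of its underside
- spare: sample jar of the same size with a blue label and a white cap, standing on the bench to the left; loose; leave it. Origin at the centre of its underside
- wash: white wash bottle with red cap and red bent spout, 68 mm in diameter, about 200 mm tall, to the left; leave it. Origin at the centre of its underside
- beaker: glass beaker, 72 mm in diameter, 85 mm tall, to the right; leave it. Origin at the centre of its underside
- dishes: flat clear stack of dishes, 88 mm in diameter, 30 mm tall, to the left; leave it. Origin at the centre of its underside
- filtercup: grey filter cup with a waist, 60 mm in diameter, 105 mm tall, to the right; leave it. Origin at the centre of its underside
There are look-alikes about, which are no part of the job. Leave any purple look-alike of the jar_a alone.

How it is judged:
By the outcome, as a careful person would: the job done as asked, in the order asked, and still so for the second after the job is handed in, with the robot touching nothing.
It also fails if it takes over 72 s, if anything falls off the work surface, if the arm or the gripper's body presses on something with over 40 N, if the wrist force passes 120 N, or if a joint passes its speed limit or range.

ROBOT

A 6-joint arm with a two-finger parallel gripper is mounted at the origin on the work surface. World frame = base frame: x ahead of the robot, y to its left, z up, the work surface at z = 0. Lengths are in m, angles in degrees, forces in N, time in s.
With the tool pointing down it reaches from about 0.3 to 0.85 m from the base axis. Payload 5.4 kg.
Tool frame: the origin (TCP) lies between the finger pads; the fingertips stand 19 mm ahead of it and the grasp point (between the pads) is the TCP; y points along the fingers, z is the direction in which the jaws open and shut, and the axes are right-handed (so a half turn about y gives the same grasp; the last joint's range is limited). The gripper opens to 85 mm and grips with 20 to 120 N. Pads are 22 mm wide; open, the fingers measure 114 mm over their backs; the gripper's body (76 mm by 85 mm) begins 54 mm behind the grasp point. The pads swing forward as they close: fully open they stand 13 mm farther back than shut.
Start: joints at [-77.298, 9.076, 91.501, -0, 79.423, -12.038], TCP at [0.241, -0.522, 0.218] pointing down, gripper open.
Joint ranges: [-166.64, 166.64], [-54.1, 131.32], [10.49, 154.53], [-73.88, 253.88], [9.74, 151.15], [-171.62, 171.62]. Speed limits (degrees/s): [147.25, 147.25, 180, 180, 180, 180].

INTERFACE

Orientations are given as [roll, pitch, yaw] about the fixed x, y, z axes, in that order (R = Rz(yaw) Ry(pitch) Rx(roll)).
In Python, from cell import robot gives the robot as it stands.
- The arm moves only by the tool apply_moves, never from a script. Its argument "rows" is a list of rows, each a list of 3 entries, a list of its own where there are three numbers: the shift along the tool's x, y, z in cm, then the turn about the tool's y in degrees, then the opening, from -1 (shut) to 1 (fully open). A call has 1 to 20 rows; each row shifts and turns the commanded pose from where the row before left it, along the tool's axes as they then stand; what a row does not reach is not made up. A row lasts 1/12 s, in which the tool goes at most 41.7 mm and 7.16 degrees, less where a joint would pass 70% of its speed; a pose out of reach is approached as far as the arm can. A call is refused whole if a number of a shift passes 4.17 or a number of a turn 7.16, either way. A call with a gripper value outside its range is refused whole. The fingers move at their own pace and stop on an object; the grip force is fixed at half the most. Time passes only in rows, so rows that do not move let the fingers close. It gives the time, the measured TCP pose, the force and the opening at its end, in the units of the state.
- robot.observe(): the state, without advancing time (a new reading comes with each control period).
- robot.camera(name): name is "scene" or "top"; returns the picture (420x560x3 uint8, red, green, blue); there is no depth.
- robot.camera_info(name): a dict with "fx", "fy", "cx", "cy" (pixels), "D" ([k1, k2, p1, p2, k3] as OpenCV has them; the pictures are not rectified), "R" (3x3) and "t" (3): a world point X has camera coordinates R X + t. Camera axes: x right, y down, z forward; pixel columns grow to the right and rows downward; lengths in m; the calibration is good to about 2 mm. A picture is of the moment at which its call begins. camera_info takes no time and is no camera call.
- robot.hand_in(): hands the job in, once; it reports no verdict.
The state is a dict: "time_s": time; "joint_positions": joint angles; "dq": joint speeds; "effort": joint torques, N m; "tcp_pos": TCP position; "eef_rot": TCP orientation; "contact_force": force on the tool from outside, world axes, zero at the start; "wrist_torque": the same for the moment, N m; "gripper_width": opening from 0.0 (shut) to 1.0 (fully open).
Only numpy, scipy, OpenCV 4.12 (cv2) and the standard library are available. Lean on these libraries where they do the work, as an engineer would, in place of code of your own. Each camera call takes 0.05 s, during which the arm holds its last target. There are 200 camera calls.

## Working session

There is one attempt and no reset: what is moved stays moved. The work goes in short steps, Python scripts to look and compute and a tool call to move; the robot and the scene stay as the last step left them, time stands still between calls to the robot, and variables do not carry over. Pictures are saved under pics/ and viewed, about 8 in all and at most 12, crops included, and the job is handed in when it is done.

Besides the shell and the picture viewer there is one more tool, called in YAML: its name, and indented under it one key for each argument. apply_moves: Moves the arm, as the interface text tells. Its arguments: {"type":"object","properties":{"rows":{"type":"array"}},"required":["rows"]}

```bash
mkdir -p pics
python3 - <<'E'
from cell import robot
import cv2,numpy as np
np.set_printoptions(precision=4,suppress=True)
for n in("scene","top"):
    im=robot.camera(n); cv2.imwrite(f"pics/{n}0.png",im[:,:,::-1]); i=robot.camera_info(n)
    print(n,i, "cam pos",-np.array(i["R"]).T@np.array(i["t"]))
print(robot.observe())
a=cv2.imread("pics/scene0.png");b=cv2.imread("pics/top0.png")
E
ls
```

```text
scene {'fx': 536.4472770506082, 'fy': 536.4472770506082, 'cx': 281.59398953387506, 'cy': 207.12714649869747, 'D': array([-0.0808,  0.    ,  0.    ,  0.    ,  0.    ]), 'R': array([[ 0.6383,  0.7695,  0.02  ],
       [ 0.4231, -0.329 , -0.8442],
       [-0.6431,  0.5473, -0.5356]]), 't': array([-0.3469, -0.1666,  1.8062])} cam pos [ 1.4534 -0.7765  0.8337]
top {'fx': 413.2146914825918, 'fy': 413.2146914825918, 'cx': 281.4856680933425, 'cy': 214.43469317809092, 'D': array([-0.0641,  0.    ,  0.    ,  0.    ,  0.    ]), 'R': array([[-0.0191, -0.9998, -0.0003],
       [-0.994 ,  0.0191, -0.1076],
       [ 0.1076, -0.0018, -0.9942]]), 't': array([0.0101, 0.5078, 1.0091])} cam pos [0.3963 0.0022 1.0579]
{'time_s': 0.1, 'joint_positions': array([-77.2982,   9.1107,  91.5645,   0.0004,  79.4251, -12.0396]), 'dq': array([-0.0306, -0.1008, -0.2002,  0.0653,  0.0701, -0.079 ]), 'effort': array([ -0.0001, -39.6991, -33.2337,  -0.0002,   0.0042,   0.    ]), 'tcp_pos': array([ 0.2405, -0.5217,  0.2172]), 'eef_rot': array([ -90.0981,    0.0213, -155.2587]), 'contact_force': array([ 0.1946, -0.4513, -0.4381]), 'wrist_torque': array([-0.0363, -0.0397, -0.0303]), 'gripper_width': 0.9989367387128057}
pics
```

View pics/scene0.png

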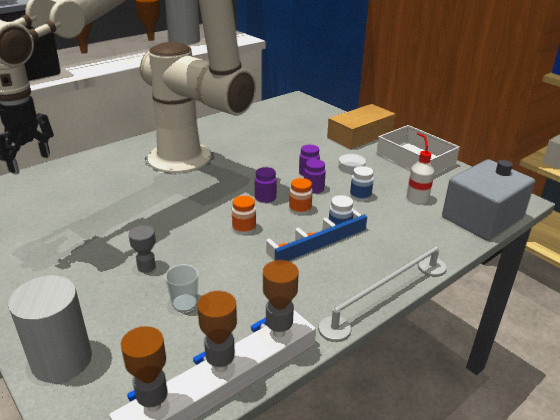

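View pics/top0.png

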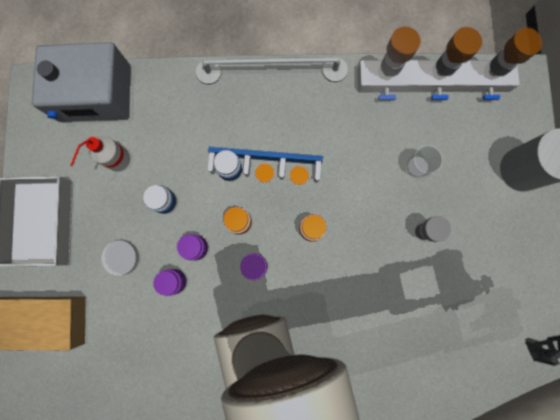

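The top view has orange-capped jars at (237,220) and (313,228), orange marks in the rack at (265,173) and (299,176), and the docked jar at (228,164). The scene view has the orange jars at (301,195) and (244,213).

Things that could be mistaken for the jars:
- Purple jars in the top view at (254,266), (192,247) and (169,282).
- White and blue jars in the top view at (228,164) and (158,198).
- The flat orange marks.
- Brown flasks, top right.

My choice is the two orange-capped jars. I'll check them in one close crop while measuring.

```bash
cat > h.py <<'E'
import cv2,numpy as np
from cell import robot
np.set_printoptions(precision=4,suppress=True)
I={n:robot.camera_info(n) for n in("scene","top")}
def ray(n,px):
    i=I[n];K=np.array([[i["fx"],0,i["cx"]],[0,i["fy"],i["cy"]],[0,0,1]])
    p=cv2.undistortPoints(np.float64(px).reshape(-1,1,2),K,np.float64(i["D"])).reshape(-1,2)
    R=np.array(i["R"]);c=-R.T@np.array(i["t"])
    return c,np.c_[p,np.ones(len(p))]@R
def plane(n,px,z):
    c,d=ray(n,px);return c+d*((z-c[2])/d[:,2:])
def tri(p1,p2):
    c1,d1=ray("scene",p1);c2,d2=ray("top",p2);d1=d1[0];d2=d2[0]
    s=np.linalg.lstsq(np.c_[d1,-d2],c2-c1,rcond=None)[0]
    a=c1+s[0]*d1;b=c2+s[1]*d2;return (a+b)/2,np.linalg.norm(a-b)
def blobs(im,lo,hi,amin=25):
    m=cv2.inRange(cv2.cvtColor(im,cv2.COLOR_RGB2HSV),lo,hi)
    cs=cv2.findContours(m,cv2.RETR_EXTERNAL,cv2.CHAIN_APPROX_NONE)[0]
    return [c for c in cs if cv2.contourArea(c)>amin],m
OR=((5,170,120),(20,255,255));BL=((105,150,40),(125,255,255))
E
python3 - <<'E'
from h import *
for n in("scene","top"):
    im=cv2.imread(f"pics/{n}0.png")[:,:,::-1].copy()
    for nm,c in(("orange",OR),("blue",BL)):
        for b in blobs(im,*c)[0]:
            x,y,w,h=cv2.boundingRect(b)
            if n=="top" and not(200<x<340 and 130<y<260):continue
            if n=="scene" and not(225<x<375 and 170<y<265):continue
            print(n,nm,cv2.contourArea(b),(x,y,w,h),cv2.minEnclosingCircle(b),cv2.minAreaRect(b))
s=cv2.imread("pics/scene0.png")[165:265,220:380];t=cv2.imread("pics/top0.png")[140:250,195:340]
s=cv2.resize(s,None,fx=3.5,fy=3.5,interpolation=2);t=cv2.resize(t,(560,425-175+175),interpolation=2)
o=np.zeros((600,800,3),np.uint8)
s=cv2.resize(s,(400,250));t=cv2.resize(t,(400,303))
b=cv2.resize(cv2.imread("pics/scene0.png")[170:262,222:378],(790,466),interpolation=2)
t2=cv2.resize(cv2.imread("pics/top0.png")[140:250,200:335],(160,130),interpolation=2)
o[:466,:790]=b;o[468:598,:160]=t2;cv2.imwrite("pics/crop1.png",o)
E
```

```text
scene orange 577.5 (263, 261, 35, 22) ((280.0, 272.0), 17.262775421142578) ((280.0, 271.5), (21.0, 34.0), 90.0)
scene orange 184.0 (232, 216, 20, 15) ((241.1986846923828, 222.22488403320312), 11.107089042663574) ((241.15077209472656, 223.28614807128906), (19.081687927246094, 13.645624160766602), 3.1798300743103027)
scene orange 172.5 (290, 197, 21, 14) ((300.2755126953125, 202.11224365234375), 10.986486434936523) ((300.0, 203.5), (13.0, 20.0), 90.0)
scene orange 232.0 (233, 196, 21, 15) ((243.0, 202.0), 10.440406799316406) ((243.0, 203.0), (14.0, 20.0), 90.0)
scene orange 203.0 (291, 178, 21, 14) ((301.054443359375, 183.589111328125), 10.07181167602539) ((301.0, 184.5), (13.0, 20.0), 90.0)
scene blue 1139.5 (275, 215, 91, 45) ((320.5, 237.0), 49.206298828125) ((319.32122802734375, 234.11856079101562), (23.938011169433594, 98.2762680053711), 67.7509765625)
scene blue 34.0 (352, 186, 17, 11) ((359.8125, 190.5), 8.202853202819824) ((359.78216552734375, 191.17822265625), (16.11960220336914, 9.552356719970703), 5.710593223571777)
top orange 378.5 (302, 215, 23, 23) ((313.4285583496094, 226.2857208251953), 11.450984954833984) ((313.0, 226.0), (22.0, 22.0), 90.0)
top orange 393.0 (224, 207, 24, 24) ((235.3947296142578, 218.6052703857422), 11.68887996673584) ((235.40003967285156, 218.70004272460938), (22.807889938354492, 22.360679626464844), 26.56505012512207)
top orange 214.5 (291, 167, 17, 17) ((298.7765808105469, 174.925537109375), 8.779448509216309) ((299.0, 175.0), (16.0, 16.0), 90.0)
top orange 215.5 (256, 164, 17, 18) ((264.29998779296875, 172.5), 8.668442726135254) ((264.0, 172.5), (17.0, 16.0), 90.0)
top blue 410.0 (230, 149, 92, 14) ((275.5, 154.0), 45.77399826049805) ((275.3551940917969, 155.73793029785156), (91.51612091064453, 6.7266845703125), 4.763641834259033)
top blue 29.0 (209, 148, 14, 5) ((215.46153259277344, 149.0), 6.538567543029785) ((215.5, 150.0), (4.0, 13.0), 90.0)
```

View pics/crop1.png

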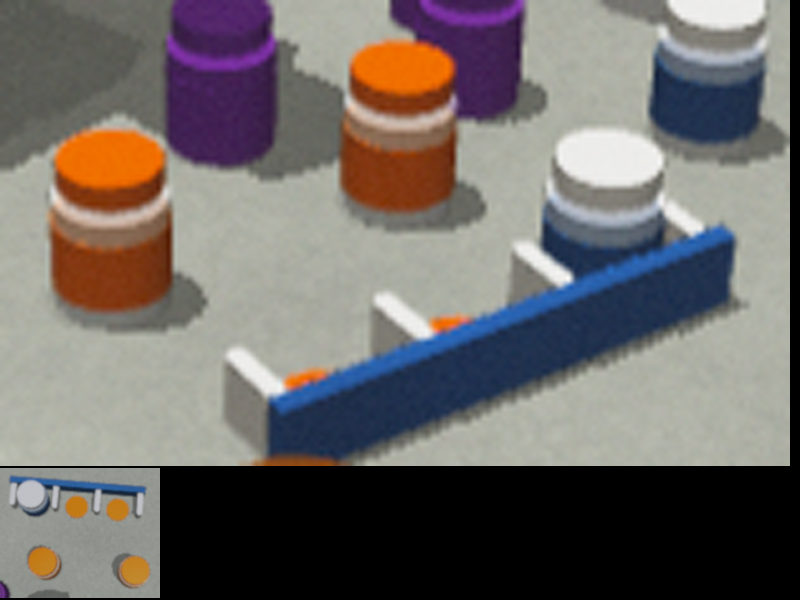

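The crop confirms both choices: orange cap and orange label. The cap tops are centred near scene (243.5,201) and (301.4,184). The marks lie in the middle and right bays, and the docked jar is in the left bay.

Run:
```python
from h import *
T=cv2.imread("pics/top0.png")[:,:,::-1].copy();S=cv2.imread("pics/scene0.png")[:,:,::-1].copy()
print([T[y,x] for x,y in((235,218),(313,226),(299,175))],S[184,301],S[191,301])
top={}
for b in blobs(T,(5,150,120),(22,255,255))[0]:
    (x,y),(a,c),_=cv2.fitEllipse(b)
    if 200<x<340 and 130<y<260: 
        z=.088 if y>200 else 0
        print("top",(x,y),(a,c),plane("top",[(x,y)],z)[0]); top[round(x)]=(x,y)
h=cv2.inRange(cv2.cvtColor(S,cv2.COLOR_RGB2HSV),(5,170,215),(22,255,255))
sc=[]
for c in cv2.findContours(h,cv2.RETR_EXTERNAL,cv2.CHAIN_APPROX_NONE)[0]:
    if cv2.contourArea(c)>50:
        e=cv2.fitEllipse(c)
        if 225<e[0][0]<320: print("scene",e,plane("scene",[e[0]],.088)[0]);sc.append(e[0])
js=[p for k,p in top.items() if p[1]>200]
for s in sc:
    for t in js:
        P,g=tri(s,t); 
        if g<.02: print("tri",P,g)
m=blobs(T,*BL)[1];m[:140]=0;m[170:]=0;m[:,:200]=0;m[:,330:]=0
ys,xs=np.nonzero(m);r=cv2.fitLine(np.c_[xs,ys].astype(np.float32),2,0,.01,.01).ravel();print(r,xs.min(),xs.max())
pts=[(x,r[1]+(x-r[2])*r[3]/r[2+0] if 0 else r[3]+(x-r[2])*r[1]/r[0]) for x in(209,322)]
p=plane("top",pts,.045);print("stop",p,np.degrees(np.arctan2(*(p[0]-p[1])[[0,1]])),np.linalg.norm(p[0]-p[1]))
for nm,px in(("purple",(254,264)),("purp2",(192,246)),("purp3",(169,281)),("docked",(228,161)),("spare",(157,196))):print(nm,plane("top",[px],.088)[0])
```

```text
[array([195, 125,  27], dtype=uint8), array([195, 134,  43], dtype=uint8), array([193, 123,  22], dtype=uint8)] [240 108   0] [130  54  14]
top (313.54058837890625, 226.26089477539062) (22.67357635498047, 22.83342933654785) [ 0.4718 -0.0745  0.088 ]
top (235.40597534179688, 218.7106170654297) (22.794471740722656, 23.136756896972656) [0.4932 0.1094 0.088 ]
top (298.7189025878906, 174.9331817626953) (16.78352165222168, 17.232467651367188) [ 0.6134 -0.0465  0.    ]
top (264.3797912597656, 172.4482421875) (17.11324119567871, 17.151954650878906) [0.6217 0.0428 0.    ]
scene ((243.0749053955078, 200.87303161621094), (10.244011878967285, 20.317920684814453), 89.616455078125) [ 0.4719 -0.0751  0.088 ]
scene ((300.8404846191406, 182.69024658203125), (9.01380443572998, 18.40672492980957), 93.50179290771484) [0.4928 0.1097 0.088 ]
tri [ 0.4717 -0.0746  0.0877] 0.00043765809320715207
tri [0.4932 0.1094 0.0883] 4.1196353656596334e-06
[  0.9959   0.0899 272.365  155.0529] 209 321
stop [[ 0.6743  0.1797  0.045 ]
 [ 0.6423 -0.1038  0.045 ]] 6.4258675515621055 0.28524138324475035
purple [0.3862 0.0668 0.088 ]
purp2 [0.4307 0.2121 0.088 ]
purp3 [0.35   0.2661 0.088 ]
docked [0.6327 0.1263 0.088 ]
spare [0.5512 0.2967 0.088 ]
```

Triangulation puts the cap tops at 88 mm, matching the text.

| Item | Position (m) |
|---|---|
| Right jar (J1) | (0.472, -0.075) |
| Left jar (J2) | (0.493, 0.109) |
| Mark A, right bay | (0.613, -0.0465) |
| Mark B, middle bay | (0.622, 0.043) |
| Rack yaw | about -5.8° |

Plan for each jar: straddle it with open fingers to nudge it sideways onto the bay line, then push it home from behind with the half-open fingers as a cradle.

First I'll turn the tool and fly above J1.

apply_moves:
  rows:
    - [[0,0,0],6.1,1]
    - [[0,0,0],6.1,1]
    - [[0,0,0],6.1,1]
    - [[0,0,0],6.1,1]
    - [[0,0,0],6.1,1]
    - [[-1.3,0,-3.3],0,1]
    - [[-1.3,0,-3.3],0,1]
    - [[-1.3,0,-3.3],0,1]
    - [[-1.3,0,-3.3],0,1]
    - [[-1.3,0,-3.3],0,1]
    - [[-1.3,0,-3.3],0,1]
    - [[-1.3,0,-3.3],0,1]
    - [[-1.3,0,-3.3],0,1]
    - [[-1.3,0,-3.3],0,1]
    - [[-1.3,0,-3.3],0,1]
    - [[-1.3,0,-3.3],0,1]
    - [[-1.3,0,-3.3],0,1]
    - [[-1.3,0,-3.3],0,1]
    - [[-1.3,0,-3.3],0,1]
    - [[0,0,0],0,1]

```text
time_s: 1.77
tcp_pos: [0.4694, -0.0757, 0.2177]
eef_rot: [-90.2, 0.0, 174.6]
contact_force: [0.8, -0.3, 0.2]
gripper_width: 1.003
```

```bash
cat >> h.py <<'E'
u=np.array([.9949,-.101]);v=np.array([.101,.9949])
A=np.array([.6134,-.0465]);B=np.array([.6217,.0428])
def rel(p,m): d=np.array(p)[:2]-m; return np.array([d@u,d@v])*100
def where(m):
    o=robot.observe();p=o["tcp_pos"]
    print("t",o["time_s"],"tcp",p,"rot",o["eef_rot"],"F",o["contact_force"],"w",o["gripper_width"],"rel cm fwd,left",rel(p,m))
    return p
def jars():
    T=robot.camera("top");r=[]
    for b in blobs(T,(5,150,120),(22,255,255),200)[0]:
        (x,y),ax,_=cv2.fitEllipse(b)
        if 200<x<340 and 130<y<260:
            q=plane("top",[(x,y)],.088)[0]; print("orange px",(round(x,1),round(y,1)),np.round(ax,1),"xy@88",q[:2],"relA",rel(q,A),"relB",rel(q,B))
    return T
E
python3 - <<'E'
from h import *
where(A);print("J1",rel([.4717,-.0746],A),"J2",rel([.4932,.1094],B))
E
```

```text
t 1.7667 tcp [ 0.4694 -0.0757  0.2177] rot [-90.1577   0.0084 174.5761] F [ 0.8045 -0.3378  0.23  ] w 1.0025955307482017 rel cm fwd,left [-14.0313  -4.3573]
J1 [-13.8139  -4.2268] J2 [-13.4571   5.3282]
```

apply_moves:
  rows:
    - [[-0.2,2,-0.1],0.3,1]
    - [[0,2,0],0,1]
    - [[0,2,0],0,1]
    - [[0,2,0],0,1]
    - [[0,2,0],0,1]
    - [[0,2,0],0,1]
    - [[0,1.5,0],0,1]
    - [[0,1.5,0],0,1]
    - [[0,1,0],0,1]
    - [[0,1,0],0,1]
    - [[0,0.8,0],0,1]
    - [[0,0,0],0,1]
    - [[0,0,0],0,1]

```text
time_s: 2.85
tcp_pos: [0.4701, -0.0801, 0.0401]
eef_rot: [-90.0, -0.0, 173.9]
contact_force: [-0.0, -0.8, -0.5]
gripper_width: 1.004
```

Run:
```python
from h import *
where(A);S=robot.camera("scene")[100:280,160:400];cv2.imwrite("pics/c2.png",cv2.resize(S,(800,600))[:,:,::-1])
```

```text
t 2.85 tcp [ 0.4701 -0.0801  0.0401] rot [-90.0032  -0.0183 173.9383] F [-0.0017 -0.8006 -0.5363] w 1.004178137788233 rel cm fwd,left [-13.916   -4.7883]
```

View pics/c2.png

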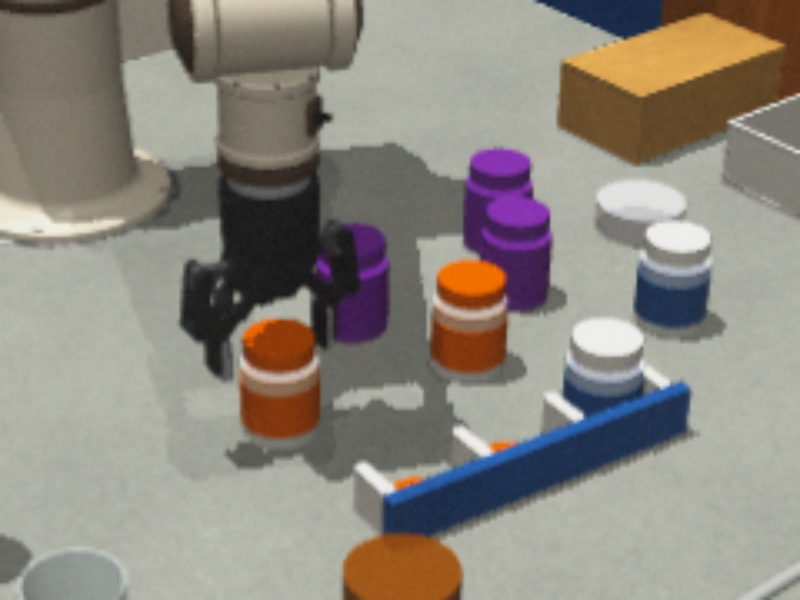

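Run:
```python
from h import *
def proj(n,P):
    i=I[n];K=np.array([[i["fx"],0,i["cx"]],[0,i["fy"],i["cy"]],[0,0,1]])
    return cv2.projectPoints(np.float64(P).reshape(-1,1,3),cv2.Rodrigues(np.array(i["R"]))[0],np.array(i["t"]),K,np.float64(i["D"]))[0].reshape(-1,2)
p=where(A);V=np.r_[v,0]
for s in(-1,1):
    for z in(.02,.035,.05): print(s,z,(proj("scene",p*[1,1,0]+[0,0,z]+s*.05*V)[0]-[160,100])*3.333)
S=robot.camera("scene")
h=cv2.inRange(cv2.cvtColor(S,cv2.COLOR_RGB2HSV),*OR)
for c in cv2.findContours(h,cv2.RETR_EXTERNAL,cv2.CHAIN_APPROX_NONE)[0]:
    if cv2.contourArea(c)>80: print(cv2.boundingRect(c))
T=robot.camera("top");cv2.imwrite("pics/t3.png",cv2.resize(T[130:330,180:400],(770,700))[:600,:,::-1])
```

```text
t 2.9 tcp [ 0.4706 -0.0803  0.0406] rot [-89.9838   0.0437 173.9417] F [ 0.8195 -0.2946 -0.1609] w 1.0029663238219577 rel cm fwd,left [-13.8692  -4.8005]
-1 0.02 [218.0816 427.5816]
-1 0.035 [217.3898 412.0199]
-1 0.05 [216.6925 396.2789]
1 0.02 [324.7704 390.7977]
1 0.035 [324.6929 375.5292]
1 0.05 [324.6155 360.0916]
(121, 327, 42, 31)
(198, 291, 38, 26)
(263, 261, 35, 22)
(235, 217, 17, 14)
(292, 197, 17, 14)
(233, 196, 21, 16)
(291, 178, 21, 15)
```

View pics/t3.png

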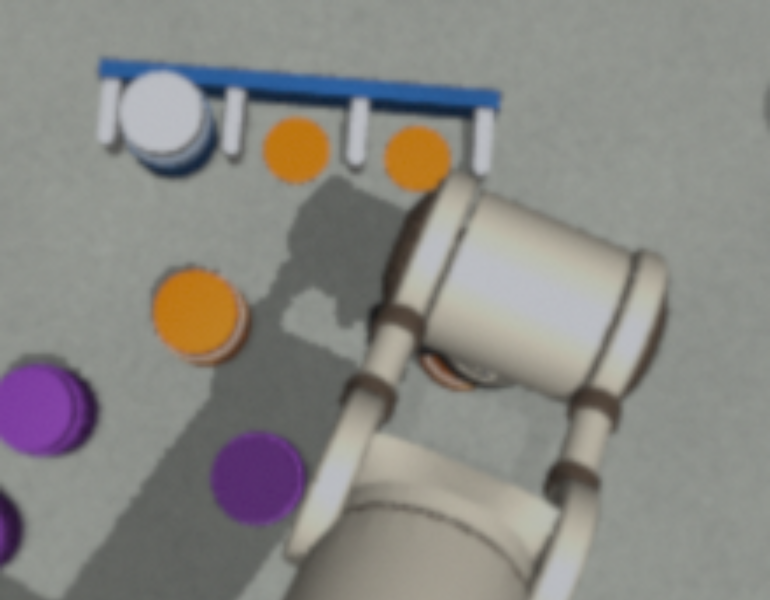

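```bash
cat >> h.py <<'E'
def proj(n,P):
    i=I[n];K=np.array([[i["fx"],0,i["cx"]],[0,i["fy"],i["cy"]],[0,0,1]])
    return cv2.projectPoints(np.float64(P).reshape(-1,1,3),cv2.Rodrigues(np.array(i["R"]))[0],np.array(i["t"]),K,np.float64(i["D"]))[0].reshape(-1,2)
E
python3 - <<'E'
from h import *
from scipy.spatial.transform import Rotation as Ro
out=[]
for nm,p,r in(("scene0",[.2405,-.5217,.2172],[-90.1,0,-155.26]),("now",[.4706,-.0803,.0406],[-90,0,173.94])):
    M=Ro.from_euler("xyz",r,degrees=True).as_matrix();p=np.array(p)
    P=[p+M@[0,y,s*.05] for s in(-1,1) for y in(-.054,0,.019)]
    q=proj("scene",P);print(nm,q.round(1).tolist())
    im=cv2.imread("pics/scene0.png") if nm=="scene0" else robot.camera("scene")[:,:,::-1].copy()
    c=q.mean(0).astype(int);x0=max(c[0]-35,0);y0=max(c[1]-60,0)
    g=cv2.resize(im[y0:y0+100,x0:x0+66],(396,600),interpolation=cv2.INTER_CUBIC)
    for a in q: cv2.circle(g,tuple(int(t) for t in (a-[x0,y0])*6),4,(0,255,0),-1)
    out.append(g)
cv2.imwrite("pics/c4.png",np.hstack(out))
E
```

```text
scene0 [[43.9, 146.0], [48.5, 166.0], [50.1, 172.8], [10.5, 163.6], [16.2, 184.3], [18.1, 191.4]]
now [[257.4, 194.0], [257.4, 211.0], [257.5, 216.8], [224.3, 204.5], [225.1, 221.8], [225.4, 227.8]]
```

View pics/c4.png

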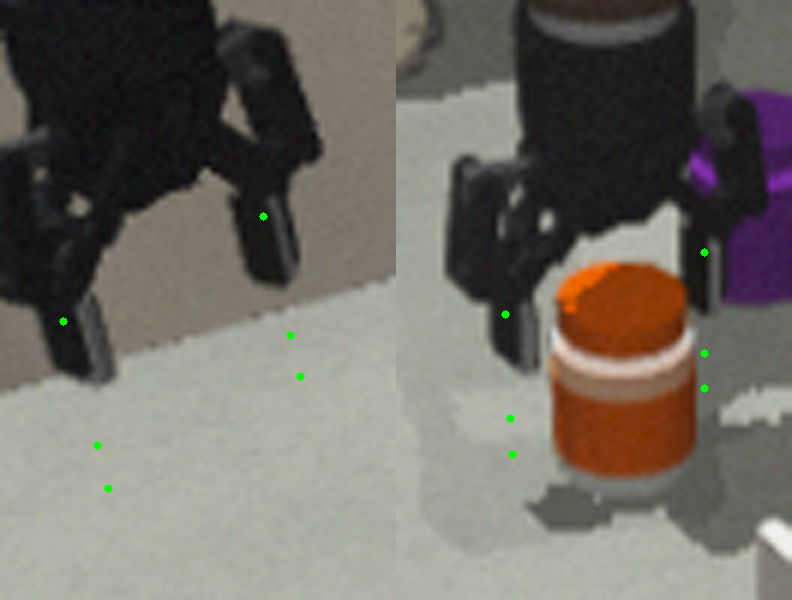

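Run:
```python
from h import *
from scipy.spatial.transform import Rotation as Ro
p=np.array([.2405,-.5217,.2172]);M=Ro.from_euler("xyz",[-90.1,0,-155.26],degrees=True).as_matrix()
im=cv2.imread("pics/top0.png");g=cv2.resize(im[320:380,480:560],(800,600),interpolation=2)
for off,col in((0,(0,255,0)),(.041,(0,0,255))):
    for s in(-1,1):
        for y in(-.054,.019):
            q=proj("top",p+[0,0,off]+M@[0,y,s*.05])[0];print(off,s,y,q)
            cv2.circle(g,tuple(int(t) for t in (q-[480,320])*10),6,col,-1)
q=proj("top",p+[-.042,.035,0]+M@[0,.019,.05])[0];print(q)
cv2.imwrite("pics/t5.png",g)
```

```text
0 -1 -0.054 [533.8177 345.9078]
0 -1 0.019 [513.0774 338.925 ]
0 1 -0.054 [576.6649 321.6897]
0 1 0.019 [552.9396 316.8386]
0.041 -1 -0.054 [547.0733 350.3875]
0.041 -1 0.019 [524.2718 342.7238]
0.041 1 -0.054 [591.7565 324.7832]
0.041 1 0.019 [565.7684 319.488 ]
[538.4467 337.7993]
```

View pics/t5.png

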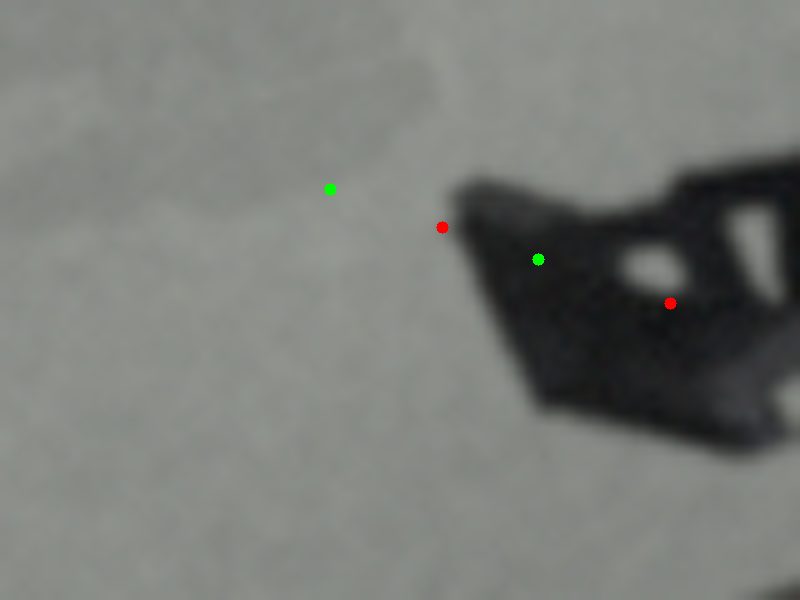

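Run:
```python
from h import *
from scipy.spatial.transform import Rotation as Ro
p=np.array([.2405,-.5217,.2172]);M=Ro.from_euler("xyz",[-90.1,0,-155.26],degrees=True).as_matrix()
for s,t in(((45.8,156.5),(530,349)),((48.5,155),(526.5,339)),((43,156.5),(534,360))):
    P,g=tri(s,t);print(P,g,"tool frame",M.T@(P-p))
```

```text
[ 0.2106 -0.4797  0.2432] 0.010549551417597804 tool frame [ 0.0096 -0.0259 -0.0507]
[ 0.2295 -0.4736  0.2508] 0.001737136195357558 tool frame [-0.0101 -0.0335 -0.0483]
[ 0.1902 -0.4848  0.2389] 0.0192625127351157 tool frame [ 0.0302 -0.0216 -0.0546]
```

The fingertips really sit about 25 mm behind the reported TCP, as seen in both views. So the gripper is higher than the text implies, and I'll lower it further with small checked steps.

apply_moves:
  rows:
    - [[0,0.8,-0.2],0,1]
    - [[0,0.8,-0.1],0,1]
    - [[0,0.8,-0.1],0,1]
    - [[0,0.6,0],0,1]
    - [[0,0,0],0,1]
    - [[0,0,0],0,1]

```text
time_s: 3.55
tcp_pos: [0.47, -0.0758, 0.0094]
eef_rot: [-90.0, -0.1, 173.9]
contact_force: [-0.2, 0.3, -0.2]
gripper_width: 1.0
```

Run:
```python
from h import *
where(A)
im=robot.camera("scene")[:,:,::-1]
cv2.imwrite("pics/c6.png",cv2.resize(im[160:260,200:290],(540,600),interpolation=2))
```

```text
t 3.55 tcp [ 0.47   -0.0758  0.0094] rot [-90.0288  -0.0898 173.9422] F [-0.2316  0.3432 -0.1995] w 1.0001463410603273 rel cm fwd,left [-13.9737  -4.3598]
```

View pics/c6.png

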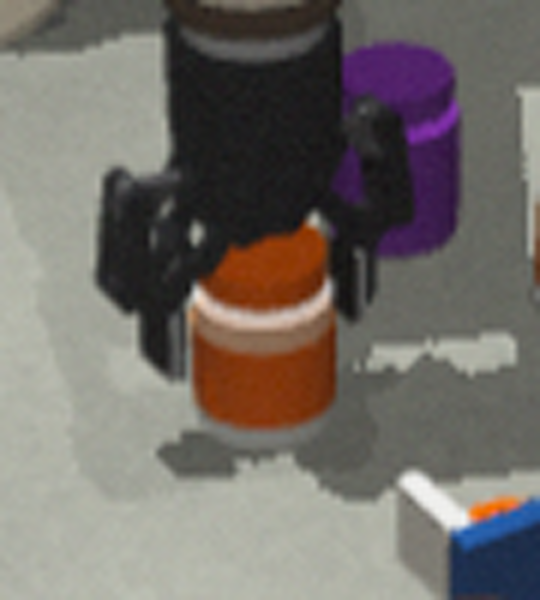

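Tips are now at crop (170,378) and (360,315), about 35 mm above the bench, straddling the jar with the palm just clear of the cap. Next I slide J1 left.

apply_moves:
  rows:
    - [[-0.15,0.2,0],0,1]
    - [[0,0,-0.5],0,1]
    - [[0,0,-0.5],0,1]
    - [[0,0,-0.5],0,1]
    - [[0,0,-0.5],0,1]
    - [[0,0,-0.5],0,1]
    - [[0,0,-0.5],0,1]
    - [[0,0,-0.5],0,1]
    - [[0,0,-0.5],0,1]
    - [[0,0,-0.5],0,1]
    - [[0,0,-0.4],0,1]
    - [[0,0,-0.3],0,1]
    - [[0,0,-0.2],0,1]
    - [[0,0,0],0,1]
    - [[0,0,0],0,1]
    - [[0,0,0],0,1]

```text
time_s: 4.93
tcp_pos: [0.4803, -0.024, 0.0103]
eef_rot: [-89.8, 0.3, 174.0]
contact_force: [-1.1, -6.0, 8.3]
gripper_width: 0.999
```

```bash
cat >> h.py <<'E'
def sj():
    S=robot.camera("scene");h=cv2.inRange(cv2.cvtColor(S,cv2.COLOR_RGB2HSV),*OR)
    for c in cv2.findContours(h,cv2.RETR_EXTERNAL,cv2.CHAIN_APPROX_NONE)[0]:
        x,y,w,k=cv2.boundingRect(c)
        if cv2.contourArea(c)>60 and 225<x<330 and 170<y<240:print("scene box",(x,y,w,k))
E
python3 - <<'E'
from h import *
where(A);sj()
E
```

```text
t 4.9333 tcp [ 0.4803 -0.024   0.0103] rot [-89.8152   0.2969 173.9966] F [-1.0801 -5.9648  8.3181] w 0.9993440782838899 rel cm fwd,left [-13.4718   0.8924]
scene box (249, 213, 16, 13)
scene box (291, 197, 18, 14)
scene box (250, 194, 19, 13)
scene box (291, 178, 21, 14)
```

apply_moves:
  rows:
    - [[0,-0.3,0.3],0,1]
    - [[0,-0.3,0.5],0,1]
    - [[0,0,0.2],0,1]
    - [[0,0,0],0,1]

```text
time_s: 5.32
tcp_pos: [0.4766, -0.0326, 0.0141]
eef_rot: [-90.0, 0.0, 173.9]
contact_force: [0.5, 0.1, 0.6]
gripper_width: 0.998
```

apply_moves:
  rows:
    - [[0,-2,0],0,1]
    - [[0,-3,0],0,1]
    - [[0,-3,0],0,1]
    - [[0,-3,0],0,1]
    - [[4,0,0],0,1]
    - [[4,0,0],0,0]
    - [[4,0,0],0,0]
    - [[2,0,0],0,0]
    - [[0,0,0],0,0]
    - [[0,0,0],0,0]

```text
time_s: 6.15
tcp_pos: [0.3371, -0.0175, 0.1239]
eef_rot: [-90.0, 0.1, 173.9]
contact_force: [0.1, 0.0, 0.5]
gripper_width: 0.497
```

Run:
```python
from h import *
where(A);sj();jars()
```

```text
t 6.15 tcp [ 0.3371 -0.0175  0.1239] rot [-89.9981   0.0593 173.9044] F [0.127  0.0093 0.5032] w 0.49679346320363044 rel cm fwd,left [-27.7842   0.0991]
scene box (245, 210, 20, 17)
scene box (290, 197, 19, 14)
scene box (246, 192, 22, 15)
scene box (291, 178, 21, 14)
orange px (297.0, 224.1) [22.3 22.7] xy@88 [ 0.4778 -0.0356] relA [-13.6047  -0.2833] relB [-13.5286  -9.2516]
orange px (235.4, 218.7) [22.8 23.2] xy@88 [0.4932 0.1094] relA [-13.5341  14.2928] relB [-13.458    5.3245]
orange px (298.7, 174.9) [16.8 17.2] xy@88 [ 0.5953 -0.0425] relA [-1.8381  0.218 ] relB [-1.7619 -8.7502]
orange px (264.4, 172.4) [17.1 17.2] xy@88 [0.6029 0.0394] relA [-1.9075  8.4404] relB [-1.8313 -0.5279]
```

apply_moves:
  rows:
    - [[-2.5,0,0.3],0.2,0]
    - [[-2.5,0,0],0,0]
    - [[-2.5,0,0],0,0]
    - [[-1.2,0,0],0,0]
    - [[0,2.5,0],0,0]
    - [[0,2.5,0],0,0]
    - [[0,2,0],0,0]
    - [[0,1.5,0],0,0]
    - [[0,1,0],0,0]
    - [[0,0.8,0],0,0]
    - [[0,0.6,0],0,0]
    - [[0,0,0],0,0]
    - [[0,0,0],0,0]

```text
time_s: 7.33
tcp_pos: [0.4242, -0.0302, 0.0154]
eef_rot: [-90.0, 0.0, 173.7]
contact_force: [0.3, -0.5, -0.2]
gripper_width: 0.5
```

Run:
```python
from h import *
where(A);sj()
im=robot.camera("scene")[:,:,::-1]
cv2.imwrite("pics/c7.png",cv2.resize(im[150:250,200:300],(600,600),interpolation=2))
```

```text
t 7.3333 tcp [ 0.4242 -0.0302  0.0154] rot [-89.9952   0.031  173.7423] F [ 0.3282 -0.5028 -0.2418] w 0.49963818000839755 rel cm fwd,left [-18.9878  -0.2869]
scene box (245, 210, 20, 17)
scene box (293, 198, 16, 13)
scene box (246, 192, 21, 15)
scene box (291, 178, 21, 14)
```

View pics/c7.png

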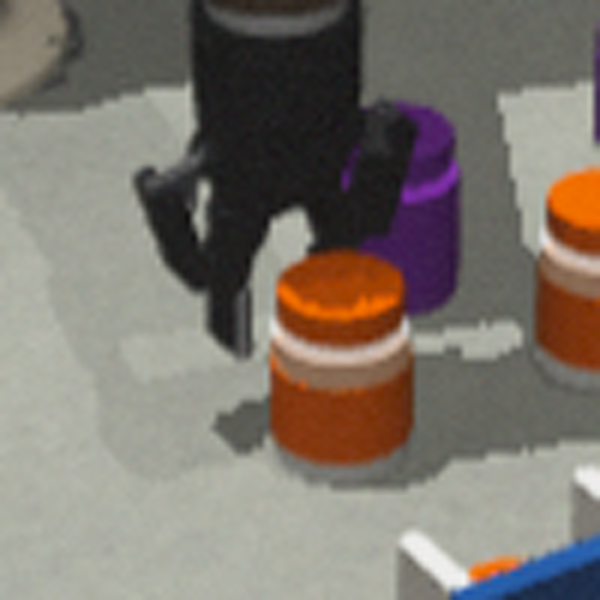

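The left fingertip is at crop (228,352), behind the jar and not touching it. I'll compute its height.

Run:
```python
from h import *
p=where(A)
for z in(0,.01,.02,.03,.04,.05): print(z,(proj("scene",np.r_[p[:2]-v*.029,z])[0]-[200,150])*6,(proj("scene",np.r_[p[:2]-v*.029+.011*u,z])[0]-[200,150])*6)
```

```text
t 7.4333 tcp [ 0.4246 -0.0304  0.0159] rot [-89.9752   0.1026 173.7423] F [-0.0902 -0.7371 -0.5437] w 0.49554465215175253 rel cm fwd,left [-18.9503  -0.3014]
0 [225.6513 409.7545] [237.4845 420.849 ]
0.01 [225.1326 391.8565] [237.0051 402.8988]
0.02 [224.6116 373.8293] [236.5235 384.8181]
0.03 [224.0881 355.6718] [236.0397 366.6059]
0.04 [223.5623 337.3829] [235.5537 348.261 ]
0.05 [223.034  318.9615] [235.0655 329.7823]
```

apply_moves:
  rows:
    - [[0,0.3,0],-0.3,0]
    - [[-0.4,0,0],0,0]
    - [[-0.4,0,0],0,0]
    - [[-0.4,0,0],0,0]
    - [[-0.4,0,0],0,0]
    - [[-0.4,0,0],0,0]
    - [[-0.4,0,0],0,0]
    - [[-0.4,0,0],0,0]
    - [[-0.4,0,0],0,0]
    - [[0,0,0],0,0]

```text
time_s: 8.27
tcp_pos: [0.4558, -0.0336, 0.0125]
eef_rot: [-90.0, -0.1, 174.1]
contact_force: [-3.8, -0.4, 5.0]
gripper_width: 0.502
```

Run:
```python
from h import *
where(A);sj();jars()
```

```text
t 8.2667 tcp [ 0.4558 -0.0336  0.0125] rot [-89.9852  -0.053  174.0575] F [-3.846  -0.4077  5.0422] w 0.5024108029208506 rel cm fwd,left [-15.8062  -0.3033]
scene box (247, 212, 22, 17)
scene box (294, 196, 18, 15)
scene box (249, 194, 21, 15)
scene box (291, 178, 21, 14)
orange px (235.3, 218.6) [22.8 23. ] xy@88 [0.4934 0.1096] relA [-13.5114  14.3173] relB [-13.4353   5.349 ]
orange px (298.7, 175.0) [16.7 17.3] xy@88 [ 0.5952 -0.0425] relA [-1.8483  0.2176] relB [-1.7721 -8.7507]
orange px (264.4, 172.4) [17.1 17.2] xy@88 [0.6029 0.0394] relA [-1.9075  8.4404] relB [-1.8313 -0.5279]
```

apply_moves:
  rows:
    - [[0.2,0,0],0,0]
    - [[0,-0.2,0],0,0]
    - [[-0.3,0,0],0,0]
    - [[-0.4,0,0],0,0]
    - [[-0.4,0,0],0,0]
    - [[-0.4,0,0],0,0]
    - [[0,0,0],0,0]

```text
time_s: 8.95
tcp_pos: [0.4694, -0.0349, 0.0141]
eef_rot: [-90.0, 0.1, 174.0]
contact_force: [-0.5, 0.6, -0.5]
gripper_width: 0.497
```

Run:
```python
from h import *
where(A);sj()
```

```text
t 8.95 tcp [ 0.4694 -0.0349  0.0141] rot [-90.0011   0.0555 174.04  ] F [-0.4807  0.6391 -0.549 ] w 0.4968490216597996 rel cm fwd,left [-14.4438  -0.2957]
scene box (250, 214, 20, 18)
scene box (290, 198, 19, 13)
scene box (251, 197, 22, 15)
scene box (291, 178, 21, 15)
```

apply_moves:
  rows:
    - [[-0.5,0,-0.02],0,0]
    - [[-0.5,0,-0.02],0,0]
    - [[-0.5,0,-0.02],0,0]
    - [[-0.5,0,-0.02],0,0]
    - [[-0.5,0,-0.02],0,0]
    - [[-0.5,0,-0.02],0,0]
    - [[-0.5,0,-0.02],0,0]
    - [[-0.5,0,-0.02],0,0]
    - [[-0.5,0,-0.02],0,0]
    - [[-0.5,0,-0.02],0,0]
    - [[-0.5,0,0],0,0]
    - [[-0.5,0,0],0,0]
    - [[-0.5,0,0],0,0]
    - [[0,0,0],0,0]

```text
time_s: 10.17
tcp_pos: [0.5346, -0.0398, 0.0144]
eef_rot: [-90.0, 0.1, 174.0]
contact_force: [-0.4, 0.3, -1.2]
gripper_width: 0.498
```

Run:
```python
from h import *
where(A)
S=robot.camera("scene");h=cv2.inRange(cv2.cvtColor(S,cv2.COLOR_RGB2HSV),(5,170,200),(22,255,255))
for c in cv2.findContours(h,cv2.RETR_EXTERNAL,cv2.CHAIN_APPROX_NONE)[0]:
    if cv2.contourArea(c)>40:
        e=cv2.fitEllipse(c)
        if 225<e[0][0]<330 and e[0][1]<250: q=plane("scene",[e[0]],.088)[0];print(e[0],e[1],rel(q,A))
sj();jars()
```

```text
t 10.1667 tcp [ 0.5346 -0.0398  0.0144] rot [-89.9905   0.0957 174.0358] F [-0.3805  0.2973 -1.2238] w 0.49829893144478843 rel cm fwd,left [-7.9037 -0.1242]
(305.2024841308594, 181.7400360107422) (5.613627910614014, 13.513004302978516) [-13.3601  15.6792]
scene box (264, 227, 20, 17)
scene box (265, 207, 22, 17)
scene box (294, 199, 15, 12)
scene box (291, 178, 21, 14)
orange px (235.3, 218.6) [22.6 23. ] xy@88 [0.4934 0.1097] relA [-13.5171  14.3276] relB [-13.4409   5.3593]
```

Run:
```python
from h import *
print(rel(plane("scene",[(276,212)],.088)[0],A)); print([proj("scene",np.r_[A+u*a+v*b,.088])[0] for a,b in((-.044,0),(-.044,-.005),(-.044,.005),(0,0))])
```

```text
[-4.6567  0.1176]
[array([276.168 , 212.5958]), array([274.5302, 213.1637]), array([277.8   , 212.0299]), array([285.8675, 220.7247])]
```

J1 is on the bay line, about 44 mm short of home. Continuing the push.

apply_moves:
  rows:
    - [[-0.4,0,-0.01],0,0]
    - [[-0.4,0,-0.01],0,0]
    - [[-0.4,0,-0.01],0,0]
    - [[-0.4,0,-0.01],0,0]
    - [[-0.4,0,-0.01],0,0]
    - [[-0.4,0,0],0,0]
    - [[-0.4,0,0],0,0]
    - [[-0.4,0,0],0,0]
    - [[-0.4,0,0],0,0]
    - [[-0.2,0,0],0,0]
    - [[-0.2,0,0],0,0]
    - [[-0.2,0,0],0,0]
    - [[0,0,0],0,0]

```text
time_s: 11.4
tcp_pos: [0.5756, -0.0434, 0.0141]
eef_rot: [-90.0, 0.0, 174.0]
contact_force: [-2.2, 0.7, 0.8]
gripper_width: 0.5
```

Run:
```python
from h import *
where(A)
S=robot.camera("scene");h=cv2.inRange(cv2.cvtColor(S,cv2.COLOR_RGB2HSV),*OR)
for c in cv2.findContours(h,cv2.RETR_EXTERNAL,cv2.CHAIN_APPROX_NONE)[0]:print(cv2.boundingRect(c))
```

```text
t 11.4 tcp [ 0.5756 -0.0434  0.0141] rot [-89.9986   0.0454 174.0386] F [-2.2326  0.7355  0.7614] w 0.5004445150917115 rel cm fwd,left [-3.7897 -0.0753]
(121, 327, 42, 31)
(198, 291, 38, 26)
(263, 261, 35, 22)
(273, 235, 22, 11)
(307, 233, 7, 2)
(272, 233, 1, 1)
(293, 229, 1, 1)
(274, 215, 23, 17)
(299, 199, 9, 12)
(309, 197, 2, 2)
(294, 178, 18, 15)
(395, 113, 1, 1)
(393, 112, 1, 1)
(390, 111, 1, 1)
(388, 110, 1, 1)
(385, 109, 1, 1)
(383, 108, 1, 1)
(380, 107, 1, 1)
(378, 106, 1, 1)
(373, 104, 1, 1)
(369, 104, 1, 1)
(65, 8, 25, 4)
(136, 0, 20, 2)
```

apply_moves:
  rows:
    - [[-0.1,0,0],0,0]
    - [[-0.1,0,0],0,0]
    - [[-0.1,0,0],0,0]
    - [[0,0,0],0,0]

```text
time_s: 11.78
tcp_pos: [0.5783, -0.0437, 0.0141]
eef_rot: [-90.0, 0.0, 174.0]
contact_force: [-3.2, -0.1, 2.4]
gripper_width: 0.502
```

apply_moves:
  rows:
    - [[-0.1,0,0],0,0]
    - [[-0.1,0,0],0,0]
    - [[0,0,0],0,0]

```text
time_s: 12.03
tcp_pos: [0.5789, -0.0437, 0.0139]
eef_rot: [-90.0, -0.2, 174.1]
contact_force: [-8.6, 1.2, 6.5]
gripper_width: 0.501
```

J1 stalls against the stop at about 9 N, so it's home. Back off, lift, and go behind J2.

apply_moves:
  rows:
    - [[1,0,0],0,0]
    - [[2,0,0],0,0]
    - [[0,-2,0],0,0]
    - [[0,-3,0],0,0]
    - [[0,-3,0],0,0]
    - [[0,-3,0],0,0]
    - [[2,0,-2.4],0,0]
    - [[2,0,-2.4],0,0]
    - [[2,0,-2.4],0,0]
    - [[2,0,-2.4],0,0]
    - [[2,0,-2.4],0,0]
    - [[2.2,0,-2.4],0,0]
    - [[0,0,0],0,0]
    - [[0,0,0],0,0]

```text
time_s: 13.2
tcp_pos: [0.4441, 0.1161, 0.1244]
eef_rot: [-90.0, 0.1, 174.2]
contact_force: [0.5, -0.3, -0.7]
gripper_width: 0.501
```

Run:
```python
from h import *
where(B);jars()
S=robot.camera("scene");h=cv2.inRange(cv2.cvtColor(S,cv2.COLOR_RGB2HSV),*OR)
for c in cv2.findContours(h,cv2.RETR_EXTERNAL,cv2.CHAIN_APPROX_NONE)[0]:
    b=cv2.boundingRect(c)
    if b[2]>8 and 230<b[0]<330 and b[1]<250:print(b)
```

```text
t 13.2 tcp [0.4441 0.1161 0.1244] rot [-90.0155   0.136  174.1884] F [ 0.4547 -0.3492 -0.6647] w 0.5008352393894677 rel cm fwd,left [-18.4113   5.499 ]
orange px (264.3, 172.5) [17.1 17.2] xy@88 [0.6029 0.0395] relA [-1.9122  8.4484] relB [-1.836  -0.5198]
orange px (300.4, 168.0) [22.3 23. ] xy@88 [ 0.6122 -0.0468] relA [-0.1209 -0.0466] relB [-0.0447 -9.0149]
(274, 236, 23, 10)
(275, 215, 23, 17)
(290, 197, 19, 14)
(291, 178, 21, 14)
```

apply_moves:
  rows:
    - [[0.1,2.5,0.15],0,0]
    - [[0,2.5,0],0,0]
    - [[0,2,0],0,0]
    - [[0,1.5,0],0,0]
    - [[0,1,0],0,0]
    - [[0,0.9,0],0,0]
    - [[0,0.6,0],0,0]
    - [[0,0,0],0,0]
    - [[0,0,0],0,0]

```text
time_s: 14.05
tcp_pos: [0.4433, 0.1136, 0.0145]
eef_rot: [-90.0, 0.0, 174.0]
contact_force: [-0.3, -0.7, 0.5]
gripper_width: 0.495
```

apply_moves:
  rows:
    - [[-0.4,0,0],0,0]
    - [[-0.4,0,0],0,0]
    - [[-0.4,0,0],0,0]
    - [[-0.4,0,0],0,0]
    - [[-0.4,0,0],0,0]
    - [[-0.4,0,0],0,0]
    - [[-0.4,0,0],0,0]
    - [[0,0,0],0,0]

```text
time_s: 14.72
tcp_pos: [0.4715, 0.1107, 0.0142]
eef_rot: [-90.0, 0.1, 174.0]
contact_force: [-0.7, -0.5, -0.2]
gripper_width: 0.502
```

Run:
```python
from h import *
where(B)
sj()
```

```text
t 14.7167 tcp [0.4715 0.1107 0.0142] rot [-90.0023   0.0618 174.0345] F [-0.6895 -0.4824 -0.18  ] w 0.5018771191455697 rel cm fwd,left [-15.6262   5.2399]
scene box (273, 235, 24, 11)
scene box (275, 215, 23, 17)
scene box (292, 197, 21, 17)
scene box (294, 180, 20, 15)
```

apply_moves:
  rows:
    - [[-0.4,0,0],0,0]
    - [[-0.4,0,0],0,0]
    - [[-0.4,0,0],0,0]
    - [[-0.4,0,0],0,0]
    - [[-0.4,0,0],0,0]
    - [[-0.4,0,0],0,0]
    - [[-0.4,0,0],0,0]
    - [[-0.4,0,0],0,0]
    - [[-0.4,0,0],0,0]
    - [[0,0,0],0,0]
    - [[1.5,0,0],0,0]
    - [[0,-2,0],0,0]
    - [[0,-3,0],0,0]
    - [[0,-3,0],0,1]
    - [[0,-3,0],0,1]
    - [[4,0,0],0,1]
    - [[4,0,0],0,1]
    - [[3,0,0],0,1]
    - [[0,0,0],0,1]
    - [[0,0,0],0,1]

```text
time_s: 16.43
tcp_pos: [0.3813, 0.1203, 0.1242]
eef_rot: [-90.0, 0.1, 174.1]
contact_force: [0.3, 0.3, -0.3]
gripper_width: 0.997
```

Run:
```python
from h import *
where(B);sj();jars()
```

```text
t 16.4333 tcp [0.3813 0.1203 0.1242] rot [-90.0072   0.0924 174.0811] F [ 0.3478  0.3231 -0.3295] w 0.9966232734543375 rel cm fwd,left [-24.7004   5.2847]
scene box (273, 235, 23, 11)
scene box (275, 215, 23, 17)
scene box (299, 203, 21, 17)
scene box (301, 185, 21, 15)
orange px (237.7, 198.6) [22.6 23. ] xy@88 [0.5411 0.1035] relA [-8.7057 14.1959] relB [-8.6296  5.2276]
orange px (264.3, 172.5) [17.1 17.2] xy@88 [0.6029 0.0395] relA [-1.9122  8.4484] relB [-1.836  -0.5198]
orange px (300.4, 168.0) [22.2 22.9] xy@88 [ 0.6122 -0.0469] relA [-0.12   -0.0511] relB [-0.0439 -9.0194]
```

apply_moves:
  rows:
    - [[-4,0,0],0,1]
    - [[-4,0,0],0,1]
    - [[-4,0,0],0,1]
    - [[-3,0,0],0,1]
    - [[-1.1,0,0],0,1]
    - [[0,2.5,0],0,1]
    - [[0,2.5,0],0,1]
    - [[0,2,0],0,1]
    - [[0,1.5,0],0,1]
    - [[0,1,0],0,1]
    - [[0,0.8,0],0,1]
    - [[0,0.6,0],0,1]
    - [[0,0,0],0,1]
    - [[0,0,0],0,1]

```text
time_s: 17.7
tcp_pos: [0.5428, 0.1033, 0.0155]
eef_rot: [-90.0, 0.0, 174.0]
contact_force: [-0.4, -0.2, -0.2]
gripper_width: 1.003
```

Run:
```python
from h import *
where(B);sj()
```

```text
t 17.7 tcp [0.5428 0.1033 0.0155] rot [-90.0052   0.0499 174.0386] F [-0.436  -0.1909 -0.1674] w 1.0030884157770368 rel cm fwd,left [-8.4604  5.2256]
scene box (273, 235, 23, 11)
scene box (275, 215, 23, 17)
scene box (302, 206, 17, 14)
scene box (304, 188, 18, 12)
```

apply_moves:
  rows:
    - [[0.15,0,0.3],0,1]
    - [[0,0,0.5],0,1]
    - [[0,0,0.5],0,1]
    - [[0,0,0.5],0,1]
    - [[0,0,0.5],0,1]
    - [[0,0,0.5],0,1]
    - [[0,0,0.5],0,1]
    - [[0,0,0.5],0,1]
    - [[0,0,0.5],0,1]
    - [[0,0,0.5],0,1]
    - [[0,0,0.5],0,1]
    - [[0,0,0.4],0,1]
    - [[0,0,0.3],0,1]
    - [[0,0,0.2],0,1]
    - [[0,0,0.2],0,1]
    - [[0,0,0],0,1]
    - [[0,0,0],0,1]

```text
time_s: 19.17
tcp_pos: [0.5337, 0.0394, 0.0148]
eef_rot: [-90.0, -0.0, 174.1]
contact_force: [0.2, -0.7, -0.3]
gripper_width: 1.002
```

Run:
```python
from h import *
where(B);sj()
```

```text
t 19.1667 tcp [0.5337 0.0394 0.0148] rot [-89.9502  -0.0385 174.0542] F [ 0.1656 -0.6712 -0.3463] w 1.002492485584377 rel cm fwd,left [-8.7241 -1.2224]
scene box (273, 235, 24, 11)
scene box (275, 213, 28, 19)
scene box (287, 192, 19, 14)
```

Release sideways, lift, retreat and check.

apply_moves:
  rows:
    - [[0,0,-0.5],0,1]
    - [[0,0,-0.5],0,1]
    - [[0,0,0],0,1]
    - [[0,-2,0],0,1]
    - [[0,-3,0],0,1]
    - [[0,-3,0],0,1]
    - [[0,-3,0],0,1]
    - [[4,0,0],0,0]
    - [[4,0,0],0,0]
    - [[4,0,0],0,0]
    - [[4,0,0],0,0]
    - [[0,0,0],0,0]
    - [[0,0,0],0,0]

```text
time_s: 20.3
tcp_pos: [0.3737, 0.067, 0.1244]
eef_rot: [-90.0, -0.0, 174.1]
contact_force: [-0.1, -0.6, 0.4]
gripper_width: 0.498
```

Run:
```python
from h import *
where(B);sj();jars()
im=robot.camera("scene")[:,:,::-1]
cv2.imwrite("pics/c8.png",cv2.resize(im[140:260,220:380],(800,600),interpolation=2))
```

```text
t 20.3 tcp [0.3737 0.067  0.1244] rot [-89.9888  -0.003  174.0885] F [-0.0906 -0.6311  0.3746] w 0.49794501227680316 rel cm fwd,left [-24.9135  -0.0986]
scene box (273, 235, 24, 11)
scene box (275, 208, 29, 24)
scene box (285, 191, 21, 15)
orange px (260.1, 200.5) [22.5 23. ] xy@88 [0.5355 0.0506] relA [-8.7265  8.8698] relB [-8.6503 -0.0985]
orange px (264.4, 172.4) [17.1 17.2] xy@88 [0.6029 0.0394] relA [-1.9075  8.4404] relB [-1.8313 -0.5279]
orange px (300.3, 168.0) [22.2 23. ] xy@88 [ 0.6121 -0.0468] relA [-0.1227 -0.0402] relB [-0.0466 -9.0085]
```

View pics/c8.png

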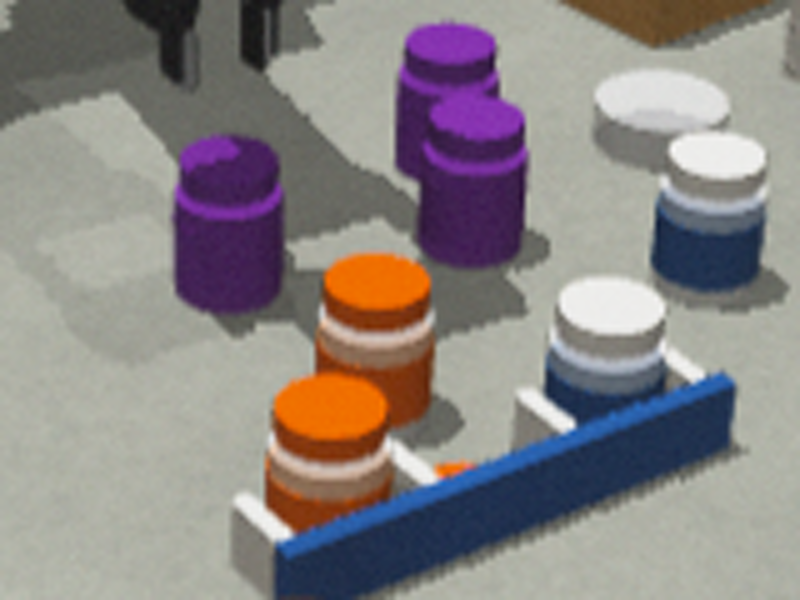

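J1 stands home at crop (330,410), and J2 is in line with the middle bay at (377,285). The purple, docked and spare jars are undisturbed. Now go behind J2.

apply_moves:
  rows:
    - [[-3.5,0,0],0,0]
    - [[-3.5,0,0],0,0]
    - [[-2.5,0,0],0,0]
    - [[-1.2,0,0],0,0]
    - [[0,2.5,0],0,0]
    - [[0,2.5,0],0,0]
    - [[0,2,0],0,0]
    - [[0,1.5,0],0,0]
    - [[0,1,0],0,0]
    - [[0,0.9,0],0,0]
    - [[0,0.6,0],0,0]
    - [[0,0,0],0,0]
    - [[0,0,0],0,0]

```text
time_s: 21.53
tcp_pos: [0.4829, 0.0552, 0.0154]
eef_rot: [-90.0, 0.0, 174.0]
contact_force: [0.3, -0.2, 0.4]
gripper_width: 0.5
```

apply_moves:
  rows:
    - [[-0.4,0,0],0,0]
    - [[-0.4,0,0],0,0]
    - [[-0.4,0,0],0,0]
    - [[-0.4,0,-0.02],0,0]
    - [[-0.4,0,-0.02],0,0]
    - [[-0.4,0,-0.02],0,0]
    - [[-0.4,0,-0.02],0,0]
    - [[-0.4,0,-0.02],0,0]
    - [[-0.4,0,0],0,0]
    - [[-0.4,0,0],0,0]
    - [[-0.4,0,0],0,0]
    - [[-0.4,0,0],0,0]
    - [[-0.4,0,0],0,0]
    - [[-0.4,0,0],0,0]
    - [[-0.4,0,0],0,0]
    - [[0,0,0],0,0]

```text
time_s: 22.87
tcp_pos: [0.5434, 0.0499, 0.0152]
eef_rot: [-90.0, 0.1, 174.0]
contact_force: [0.5, 0.0, 0.1]
gripper_width: 0.499
```

Run:
```python
from h import *
where(B);sj()
print([proj("scene",np.r_[B+u*a,.088])[0] for a in(-.05,-.03,0)])
```

```text
t 22.8667 tcp [0.5434 0.0499 0.0152] rot [-90.0034   0.1106 174.0279] F [0.4655 0.0112 0.1295] w 0.4993055574448017 rel cm fwd,left [-7.8587 -0.0867]
scene box (273, 235, 23, 11)
scene box (275, 214, 39, 19)
scene box (294, 198, 21, 15)
[array([303.0943, 201.5902]), array([307.5658, 205.0065]), array([314.4396, 210.2591])]
```

apply_moves:
  rows:
    - [[-0.4,0,-0.01],0,0]
    - [[-0.4,0,-0.01],0,0]
    - [[-0.4,0,-0.01],0,0]
    - [[-0.4,0,-0.01],0,0]
    - [[-0.4,0,-0.01],0,0]
    - [[-0.4,0,0],0,0]
    - [[-0.4,0,0],0,0]
    - [[-0.4,0,0],0,0]
    - [[-0.4,0,0],0,0]
    - [[-0.2,0,0],0,0]
    - [[-0.2,0,0],0,0]
    - [[-0.1,0,0],0,0]
    - [[0,0,0],0,0]

```text
time_s: 24.0
tcp_pos: [0.5832, 0.0463, 0.0151]
eef_rot: [-90.0, 0.0, 174.0]
contact_force: [-0.4, 0.4, -1.3]
gripper_width: 0.494
```

apply_moves:
  rows:
    - [[-0.1,0,0],0,0]
    - [[-0.1,0,0],0,0]
    - [[-0.1,0,0],0,0]
    - [[0,0,0],0,0]

```text
time_s: 24.33
tcp_pos: [0.5861, 0.046, 0.0152]
eef_rot: [-90.0, 0.0, 174.0]
contact_force: [-1.4, 0.5, -0.6]
gripper_width: 0.499
```

apply_moves:
  rows:
    - [[-0.1,0,0],0,0]
    - [[-0.1,0,0],0,0]
    - [[0,0,0],0,0]

```text
time_s: 24.58
tcp_pos: [0.5879, 0.0458, 0.0151]
eef_rot: [-90.0, -0.0, 174.0]
contact_force: [-1.2, -0.2, -0.1]
gripper_width: 0.5
```

apply_moves:
  rows:
    - [[-0.1,0,0],0,0]
    - [[-0.1,0,0],0,0]
    - [[0,0,0],0,0]

```text
time_s: 24.83
tcp_pos: [0.5881, 0.0458, 0.0148]
eef_rot: [-90.0, -0.3, 174.1]
contact_force: [-8.5, 0.1, 4.3]
gripper_width: 0.498
```

Stalled at 8.5 N, so J2 is home. Back off, lift and check.

apply_moves:
  rows:
    - [[1,0,0],0,0]
    - [[2,0,0],0,0]
    - [[0,-2,0],0,0]
    - [[0,-3,0],0,0]
    - [[0,-3,0],0,0]
    - [[0,-3,0],0,0]
    - [[4,0,0],0,0]
    - [[4,0,0],0,0]
    - [[4,0,0],0,0]
    - [[0,0,0],0,0]
    - [[0,0,0],0,0]

```text
time_s: 25.75
tcp_pos: [0.4388, 0.0616, 0.1246]
eef_rot: [-90.0, 0.0, 174.1]
contact_force: [0.4, -0.3, 0.6]
gripper_width: 0.498
```

Run:
```python
from h import *
where(B);T=jars();S=robot.camera("scene")
o=np.hstack([cv2.resize(S[150:270,220:380],(400,300)),cv2.resize(T[130:290,140:353],(400,300))])[:,:,::-1]
cv2.imwrite("pics/f.png",o)
T0=cv2.imread("pics/top0.png")[:,:,::-1]
d=np.abs(T.astype(int)-T0).max(2)
for nm,(x,y) in dict(docked=(228,164),spare=(158,198),p1=(192,247),p2=(169,282),wash=(105,150),dish=(119,257),beaker=(424,160),cup=(434,229)).items(): print(nm,d[y-15:y+15,x-15:x+15].mean().round(1))
```

```text
t 25.75 tcp [0.4388 0.0616 0.1246] rot [-90.0003   0.007  174.0619] F [ 0.3793 -0.2948  0.6139] w 0.4980629171313356 rel cm fwd,left [-18.3899   0.0242]
orange px (300.4, 168.0) [22.3 23. ] xy@88 [ 0.6122 -0.0468] relA [-0.1209 -0.0466] relB [-0.0447 -9.0149]
orange px (263.0, 165.0) [22.2 22.7] xy@88 [0.6212 0.0424] relA [-0.1189  8.9192] relB [-0.0428 -0.0491]
docked 9.1
spare 9.2
p1 38.1
p2 7.9
wash 8.1
dish 9.2
beaker 7.6
cup 6.6
```

View pics/f.png

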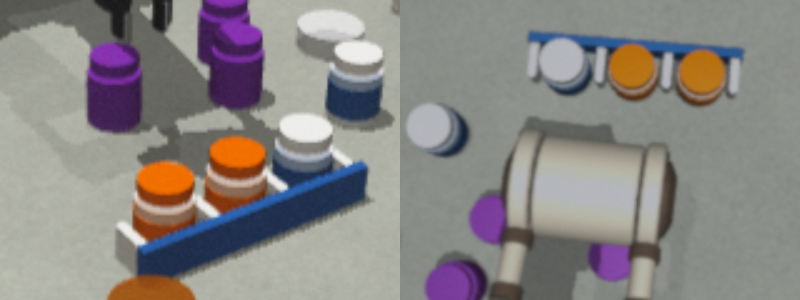

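Both orange jars are upright in their bays against the stop, the arm is clear, and the other things look unmoved. The p1 difference is the arm covering that purple jar in the view.

```bash
python3 -c "
from cell import robot
print(robot.hand_in())"
```

```text
the job is handed in; nothing more can be done
None
```

Both orange-capped jars are in the two empty bays (right and middle), upright and against the blue stop. I slid each one onto its bay line between the open fingers, then pushed it home from behind with half-open fingers. The left jar got one extra forward push first. I handed in at about 26 s.

- **Jars home:** in the last top view both cap centres are within about 1.2 mm of their marks. Both pushes stalled at about 8.5 N against the stop.
- **Everything else:** the docked jar, spare jar and other objects looked unmoved in the last views. One purple jar was partly hidden by the arm in the top view, but the scene view shows it standing.
- **Disagreement in the data:** the pictures put the gripper about 25–35 mm higher than the reported TCP height and the text imply. I set the working height from the images and the wrist force instead.
- **Light contact:** I saw up to about 8 N upward on the gripper, probably the palm touching a cap or friction against the jar. It was 8 N while sliding the right jar sideways, 5 N while pushing it forward and 4–6 N at the two stalls. I raised the tool 2–4 mm after the first two.

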